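# Set the flip tags on the bolt-bin board

### The arm

A 7-joint arm with a two-finger parallel gripper is mounted at the origin on the work surface. World frame = base frame: x ahead of the robot, y to its left, z up, the work surface at z = 0. Lengths are in m, angles in degrees, forces in N, time in s.
With the tool pointing down it reaches from about 0.425 to 0.975 m from the base axis. Payload 16.7 kg.
Tool frame: the origin (TCP) lies between the finger pads; the fingertips stand 19 mm ahead of it and the grasp point (between the pads) is the TCP; z points along the fingers, y is the direction in which the jaws open and shut (so a half turn about z gives the same grasp; the last joint's range is limited). The gripper opens to 85 mm and grips with 20 to 120 N. Pads are 22 mm wide; open, the fingers measure 114 mm over their backs; the gripper's body (76 mm by 85 mm) begins 54 mm behind the grasp point. The pads swing forward as they close: fully open they stand 13 mm farther back than shut.
Start: joints at [-75.774, 24.414, 4.234, 92.017, -1.954, 63.644, -3.845], TCP at [0.261, 0.622, 0.25] pointing down, gripper open.
Joint ranges: [-163.25, 163.25], [-28.42, 122.38], [-70.27, 78.77], [12.13, 141.07], [-58.53, 238.53], [9.26, 117.41], [-156.51, 156.51]. Speed limits (degrees/s): [108.29, 108.29, 136.94, 136.94, 172.46, 172.46, 172.46].

### API

Orientations are given as a 3x3 rotation matrix whose columns are the frame's x, y, z axes.
In Python, from bench import bot gives the robot as it stands. The module is installed in compiled form; this text tells all that it offers.
- The arm moves only by the shell command python3 -m inch 'ROWS' [FORCE]. ROWS is JSON, a list of rows, each a list of 5 numbers: the finger opening in m, from 0 to 0.0854, then the shift along the tool's x, y, z in m, then the turn about the tool's z in degrees. In form: [[hand, tx, ty, tz, twist], ...]. A call has 1 to 12 rows; each row is the pose to reach, as a shift and turn from the pose commanded when the call began, along the tool's axes at that moment; what a row does not reach only later rows make up. A row lasts 1/10 s, in which the tool goes at most 50 mm and 8.59 degrees, less where a joint would pass 70% of its speed; a pose out of reach is approached as far as the arm can. A call with a gripper value outside its range is refused whole. The fingers move at their own pace and stop on an object; FORCE is the grip in N (left out, the last holds). Time passes only in rows, so rows that repeat a pose let the fingers close. It gives the time, the measured TCP pose, the force and the opening at its end, in the units of the state.
- bot.read_state(): the state, without advancing time (a new reading comes with each control period).
- bot.camera(name): name is "scene" or "top" or "wrist"; returns the picture (420x560x3 uint8, red, green, blue); there is no depth.
- bot.camera_model(name): a dict with "K" (3x3 intrinsics, pixels), "R" (3x3) and "t" (3): a world point X has camera coordinates R X + t. Camera axes: x right, y down, z forward; pixel columns grow to the right and rows downward; lengths in m; the calibration is good to about 2 mm. A picture is of the moment at which its call begins: read the wrist's pose just before it. camera_model takes no time and is no camera call; for the wrist camera it gives the pose at the moment of the call.
- bot.finish_job(): hands the job in, once; it reports no verdict.
Trained networks look in the newest picture that a camera, given by its name, has taken for a name from the list of things; names that differ only in an ending like _2 or _b are one class to them, and where a whole thing is asked for, a point or a joint stands for the part that bears it (a point fixed in the world has none). Each returns a list of dicts, best first, with "p" (0 to 1); they miss things now and then, are a little off and sometimes report something else, mostly with a low value. They report only what shows in the picture. A call takes as long as a camera call.
- bot.outline_of(name, camera): "mask" (420x560 bool, what is visible of it).
- bot.pinpoint(name, camera): "location" ([x, y, z] in m, in world coordinates, good to about 4 mm: a listed point, or the origin of a listed thing).
The state is a dict: "t": time; "joint_pos": joint angles; "qd": joint speeds; "joint_torque": joint torques, N m; "tcp_pos": TCP position; "orientation": TCP orientation; "contact_force": force on the tool from outside, world axes, zero at the start; "ft_torque": the same for the moment, N m; "gripper_width": opening from 0.0 (shut) to 1.0 (fully open).
Only numpy, scipy, OpenCV 4.12 (cv2) and the standard library are available. Lean on these libraries where they do the work, as an engineer would, in place of code of your own. Each camera call takes 0.05 s, during which the arm holds its last target.

### The job

Set the hinged flip tags on the stock board so that only the full bins show the disc: the tag of each full bin must lie back towards its bin with the disc up, and the tag of each empty bin must lie forward, away from its bin, with the bar up. Gently push over the tags that are wrong with the fingertips, without picking anything up, and leave the can, the cup and the screwdriver where they are.

Things in the scene. Friction and masses are not known exactly. Their poses are not given: they have to be found in the camera images.
- bin_a: Bin A: blue open bin, heaped full of steel bolts, with a flip tag on a bracket before it, all fixed. Origin on the board (6 mm above the table) straight below the middle of the tag's hinge; x points level from hinge to bin, y along the row, z up. Bin: x = +117 to +217 mm, 92 mm wide, 60 mm high; bolts up to 75 mm above the origin. Bracket: 64 mm wide, 56 mm deep, 34 mm high.
- bin_b: Bin B: blue open bin, heaped full of steel bolts, with a flip tag on a bracket before it, all fixed. Origin on the board (6 mm above the table) straight below the middle of the tag's hinge; x points level from hinge to bin, y along the row, z up. Bin: x = +117 to +217 mm, 92 mm wide, 60 mm high; bolts up to 75 mm above the origin. Bracket: 64 mm wide, 56 mm deep, 34 mm high.
- bin_c: Bin C: blue open bin, empty, with a flip tag on a bracket before it, all fixed. Origin on the board (6 mm above the table) straight below the middle of the tag's hinge; x points level from hinge to bin, y along the row, z up. Bin: x = +117 to +217 mm, 92 mm wide, 60 mm high; inside bare. Bracket: 64 mm wide, 56 mm deep, 34 mm high.
- bin_d: Bin D: blue open bin, empty, with a flip tag on a bracket before it, all fixed. Origin on the board (6 mm above the table) straight below the middle of the tag's hinge; x points level from hinge to bin, y along the row, z up. Bin: x = +117 to +217 mm, 92 mm wide, 60 mm high; inside bare. Bracket: 64 mm wide, 56 mm deep, 34 mm high.
- tag_a (a joint): Angle of bin A's tag (white plate 46 mm wide, 52 mm long, 4 mm thick, 40 g) on its level hinge along the unit's y. 0 upright; stops at +0.9 rad = leaned back towards the bin, DISC face up (full), and -0.9 rad = leaned forward, away from the bin, BAR face up (reorder). Swings freely (hinge friction 0.001 N m; slick polymer, about 0.3 on a finger): past upright it falls by its own weight onto the other stop.
- tag_b (a joint): Angle of bin B's tag (white plate 46 mm wide, 52 mm long, 4 mm thick, 40 g) on its level hinge along the unit's y. 0 upright; stops at +0.9 rad = leaned back towards the bin, DISC face up (full), and -0.9 rad = leaned forward, away from the bin, BAR face up (reorder). Swings freely (hinge friction 0.001 N m; slick polymer, about 0.3 on a finger): past upright it falls by its own weight onto the other stop.
- tag_c (a joint): Angle of bin C's tag (white plate 46 mm wide, 52 mm long, 4 mm thick, 40 g) on its level hinge along the unit's y. 0 upright; stops at +0.9 rad = leaned back towards the bin, DISC face up (full), and -0.9 rad = leaned forward, away from the bin, BAR face up (reorder). Swings freely (hinge friction 0.001 N m; slick polymer, about 0.3 on a finger): past upright it falls by its own weight onto the other stop.
- tag_d (a joint): Angle of bin D's tag (white plate 46 mm wide, 52 mm long, 4 mm thick, 40 g) on its level hinge along the unit's y. 0 upright; stops at +0.9 rad = leaned back towards the bin, DISC face up (full), and -0.9 rad = leaned forward, away from the bin, BAR face up (reorder). Swings freely (hinge friction 0.001 N m; slick polymer, about 0.3 on a finger): past upright it falls by its own weight onto the other stop.
- hinge_a (a point): Middle of the hinge axis of bin A's tag, 22 mm above that unit's origin (28 mm above the table).
- edge_a (a point): Middle of the free edge of bin A's tag, 56 mm from the hinge axis; at rest 63 mm above the table and 44 mm to one side of the hinge, with open space below it.
- hinge_b (a point): Middle of the hinge axis of bin B's tag, 22 mm above that unit's origin (28 mm above the table).
- edge_b (a point): Middle of the free edge of bin B's tag, 56 mm from the hinge axis; at rest 63 mm above the table and 44 mm to one side of the hinge, with open space below it.
- hinge_c (a point): Middle of the hinge axis of bin C's tag, 22 mm above that unit's origin (28 mm above the table).
- edge_c (a point): Middle of the free edge of bin C's tag, 56 mm from the hinge axis; at rest 63 mm above the table and 44 mm to one side of the hinge, with open space below it.
- hinge_d (a point): Middle of the hinge axis of bin D's tag, 22 mm above that unit's origin (28 mm above the table).
- edge_d (a point): Middle of the free edge of bin D's tag, 56 mm from the hinge axis; at rest 63 mm above the table and 44 mm to one side of the hinge, with open space below it.
- board: Fixed metal board, 300 x 430 x 6 mm, with four units in a row along its y, 100 mm apart. Origin on the table, below the line of hinges, mid-row; x points towards the bins. It spans x = -68 to +232 mm; 36 mm high lip at the far end. Between a leaned-back tag's free edge and its bin are 73 mm of free space.
- tin: Bystander: closed metal can standing beside the board's -y end, level with the tags, 72 mm diameter, 100 mm high; origin at the centre of its underside. Loose.
- cup: Bystander: white plastic mixing cup standing beside the board's -y end, level with the bins, 72 mm across the rim, 85 mm high; origin at the centre of its underside. Loose.
- driver: Bystander: screwdriver lying on the table beside the board's +y end, about 200 mm long and 26 mm thick, along its own x axis. Loose.

How it is judged (in metres and radians):
At the end, for the whole second after the job is handed in: The tags of both full bins (A, B) rest leaned back towards their bins (joint above 0.75 rad, disc up), the tags of both empty bins (C, D) rest leaned forward (joint below -0.75 rad, bar up), all at rest (under 0.2 rad/s) (value of joint each of tag_a, tag_b above 0.75 rad and value of joint each of tag_c, tag_d below -0.75 rad and velocity of joint tag_a between -0.2 and 0.2 rad/s and velocity of joint tag_b between -0.2 and 0.2 rad/s and velocity of joint tag_c between -0.2 and 0.2 rad/s and velocity of joint tag_d between -0.2 and 0.2 rad/s); the robot touches nothing.
It fails at once if the can is moved more than 20 mm or lifted (distance of tin from where it was at the start of the episode above 0.02 m or height (world z) of tin above 0.012 m).
It fails at once if the cup is moved more than 20 mm or lifted (distance of cup from where it was at the start of the episode above 0.02 m or height (world z) of cup above 0.012 m).
It fails at once if the screwdriver is moved more than 20 mm or lifted (distance of driver from where it was at the start of the episode above 0.02 m or height (world z) of driver above 0.03 m).
It fails at once if a tag or its bin is pushed harder than 20 N (contact force between any of bin_a, bin_b, bin_c, bin_d and anything else above 20 N).
It also fails if it takes over 38 s, if anything falls off the work surface, if the arm or the gripper's body presses on something with over 40 N, if the wrist force passes 120 N, or if a joint passes its speed limit or range.

## Working session

There is one attempt and no reset: what is moved stays moved. The work goes in short steps, Python scripts to look and compute and a shell command to move; the robot and the scene stay as the last step left them, time stands still between calls to the robot, and variables do not carry over. Pictures are saved under pics/ and viewed, and the job is handed in when it is done.

```bash
mkdir -p pics; python3 - <<'E'
from bench import bot
import cv2,numpy as np
s=bot.read_state();print(s['t'],s['tcp_pos'],np.round(s['orientation'],3).tolist(),s['gripper_width'])
for c in['top','scene']:
    im=bot.camera(c);cv2.imwrite(f'pics/{c}0.png',im[:,:,::-1])
    for n in['board','bin_a','edge_a','hinge_a','tin','cup','driver']:
        for d in bot.pinpoint(n,c)[:5]: print(c,n,round(d['p'],2),np.round(d['location'],3))
print(bot.read_state()['t'])
E
```

```text
0.0 [0.26141199 0.62192297 0.24961768] [[-0.922, 0.387, -0.0], [0.387, 0.922, -0.001], [-0.0, -0.001, -1.0]] 0.9965135157401365
top board 0.71 [ 0.542  0.021 -0.002]
top board 0.41 [ 0.53  -0.129  0.003]
top bin_a 0.93 [0.56  0.172 0.009]
top bin_a 0.79 [ 0.54  -0.03   0.007]
top bin_a 0.73 [0.553 0.073 0.006]
top bin_a 0.61 [ 0.53  -0.128  0.008]
top edge_a 0.93 [ 0.501 -0.025  0.063]
top edge_a 0.76 [0.599 0.166 0.067]
top edge_a 0.74 [0.503 0.074 0.066]
top edge_a 0.58 [ 0.571 -0.134  0.06 ]
top hinge_a 0.97 [ 0.533 -0.034  0.028]
top hinge_a 0.92 [0.561 0.168 0.028]
top hinge_a 0.65 [ 0.524 -0.126  0.028]
top tin 0.81 [ 0.466 -0.27  -0.002]
top tin 0.49 [0.56  0.171 0.006]
top cup 0.98 [ 0.639 -0.273 -0.002]
top cup 0.21 [0.56  0.169 0.027]
top driver 0.71 [0.662 0.308 0.001]
scene board 0.93 [0.543 0.021 0.001]
scene bin_a 0.96 [ 0.54  -0.026  0.007]
scene bin_a 0.89 [0.557 0.171 0.004]
scene bin_a 0.81 [ 0.524 -0.125  0.01 ]
scene bin_a 0.57 [0.551 0.071 0.007]
scene edge_a 0.87 [0.505 0.077 0.063]
scene edge_a 0.76 [ 0.569 -0.132  0.064]
scene edge_a 0.67 [ 0.495 -0.02   0.068]
scene edge_a 0.43 [0.602 0.166 0.058]
scene edge_a 0.42 [0.549 0.073 0.032]
scene hinge_a 0.75 [0.558 0.173 0.027]
scene hinge_a 0.64 [ 0.525 -0.125  0.025]
scene hinge_a 0.6 [0.547 0.078 0.031]
scene hinge_a 0.6 [ 0.535 -0.028  0.028]
scene hinge_a 0.39 [ 0.494 -0.027  0.07 ]
scene tin 0.78 [ 0.468 -0.274  0.003]
scene cup 0.58 [ 0.642 -0.274 -0.002]
scene cup 0.33 [ 0.659  0.307 -0.002]
scene driver 0.94 [ 0.658  0.307 -0.002]
0.8
```

View pics/top0.png

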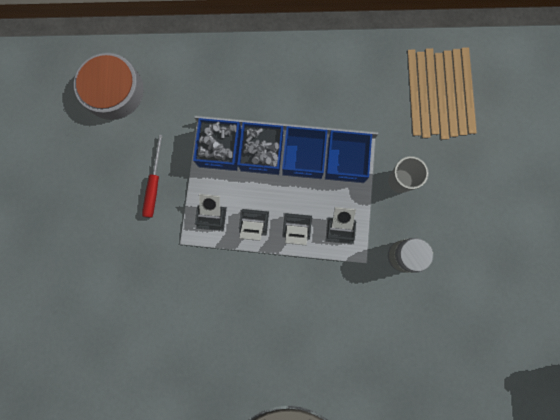

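View pics/scene0.png

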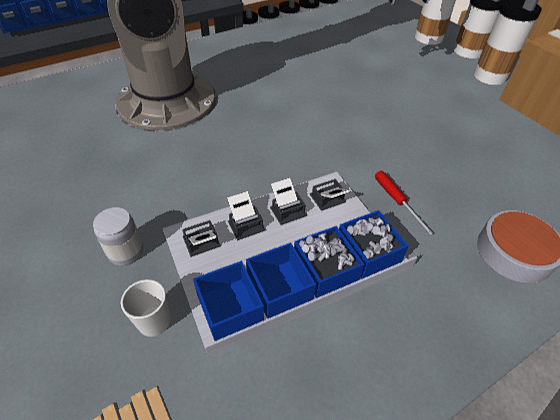

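Bins at y≈0.17 and 0.07 are full (A, B) and the other two are empty (C, D). In the top view, the tag at (252,230) is wrong: a full bin with its bar up. The tag at (344,218) is also wrong: an empty bin with its disc up. The other two tags are right. First I move in front of the y≈0.07 tag with the fingers shut.

```bash
python3 -m inch '[[0,-0.396,-0.421,0,-16],[0,-0.396,-0.421,0,-16],[0,-0.396,-0.421,0,-16],[0,-0.396,-0.421,0,-16],[0,-0.396,-0.421,0,-16],[0,-0.396,-0.421,0,-16],[0,-0.396,-0.421,0,-16],[0,-0.396,-0.421,0,-16],[0,-0.396,-0.421,0,-16],[0,-0.396,-0.421,0,-16],[0,-0.396,-0.421,0,-16],[0,-0.396,-0.421,0,-16]]' 30
cat > h.py <<'E'
from bench import bot
import numpy as np
O=np.array([.5425,.021]);yb=np.array([.11,.994]);yb/=np.linalg.norm(yb);xb=np.array([yb[1],-yb[0]])
def rel(xt,yt,zt):
    s=bot.read_state();R=np.array(s['orientation']);p=np.array(s['tcp_pos'])
    q=p[:2]-O;print('t',s['t'],'board xy',np.round([q@xb,q@yb],4),'z',p[2].round(4),'F',np.round(s['contact_force'],2),'g',s['gripper_width'])
    w=O+xt*xb+yt*yb
    print('shift',np.round(R.T@(np.r_[w,zt]-p),4),'yaw err',np.degrees(np.arctan2(*(np.array([-R[1,0],-R[0,0]])))-np.arctan2(xb[1],xb[0])))
E
python3 -c "import h;h.rel(-.085,.05,.071)"
```

```text
t: 2.0
tcp_pos: [0.4642, 0.0769, 0.2507]
orientation: [[-0.993, 0.122, 0.001], [0.122, 0.993, 0.0], [-0.001, 0.0, -1.0]]
contact_force: [-0.7, 1.0, -0.5]
gripper_width: -0.001
t 2.0 board xy [-0.0839  0.047 ] z 0.2507 F [-0.66  0.99 -0.5 ] g -0.0010887621230806282
shift [0.0013 0.003  0.1797] yaw err -0.674308747906833
```

```bash
python3 -m inch '[[0,0,0,0.045,0],[0,0,0,0.09,0],[0,0,0.003,0.13,0],[0,0,0.003,0.16,0],[0,0,0.003,0.18,0],[0,0,0.003,0.18,0],[0,0,0.003,0.18,0]]'
python3 - <<'E'
import h,cv2
h.rel(.005,.05,.071)
for c in['scene','wrist']: cv2.imwrite(f'pics/{c}1.png',h.bot.camera(c)[:,:,::-1])
E
```

```text
t: 2.7
tcp_pos: [0.464, 0.0836, 0.0708]
orientation: [[-0.993, 0.119, -0.0], [0.119, 0.993, -0.0], [0.0, -0.0, -1.0]]
contact_force: [-0.4, -0.4, -0.2]
gripper_width: -0.002
t 2.7 board xy [-0.0849  0.0535] z 0.0708 F [-0.35 -0.44 -0.24] g -0.001646784259124016
shift [-0.0899 -0.0028 -0.0003] yaw err -0.4976005549630135
```

View pics/scene1.png

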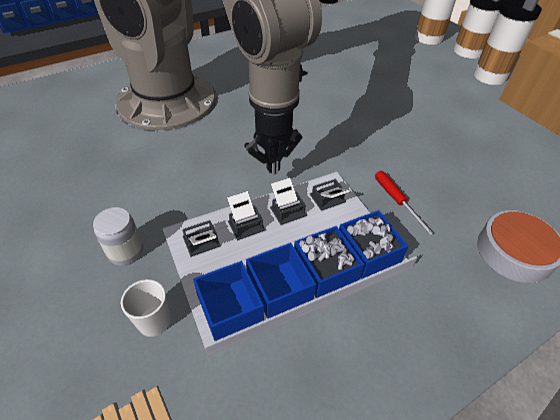

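View pics/wrist1.png

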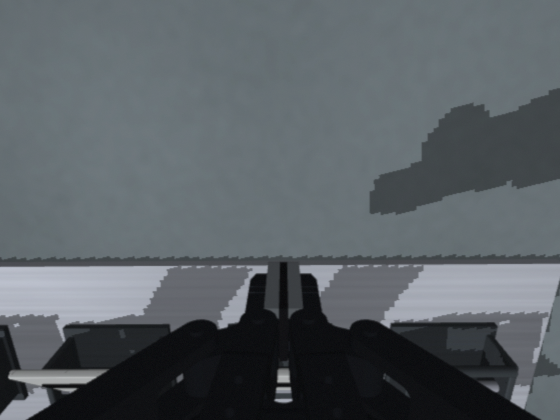

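The scene view shows the shut fingertips at (275,170), in front of the tag at (285,195). In the wrist view they sit midway between the two neighbouring brackets, at about 117 and 447, so they are aligned. I push slowly.

```bash
python3 -m inch '[[0,-0.015,-0.001,0,0],[0,-0.027,-0.003,0,0],[0,-0.037,-0.003,0,0],[0,-0.047,-0.003,0,0],[0,-0.056,-0.003,0,0],[0,-0.065,-0.003,0,0],[0,-0.072,-0.003,0,0],[0,-0.079,-0.003,0,0],[0,-0.085,-0.003,0,0],[0,-0.09,-0.003,0,0],[0,-0.09,-0.003,0,0]]'
python3 - <<'E'
import h,cv2
h.rel(.005,.05,.071)
for c in['scene']: cv2.imwrite(f'pics/{c}2.png',h.bot.camera(c)[:,:,::-1])
E
```

```text
t: 3.9
tcp_pos: [0.5534, 0.0699, 0.0703]
orientation: [[-0.993, 0.119, 0.0], [0.119, 0.993, -0.0], [-0.0, -0.0, -1.0]]
contact_force: [0.1, -0.1, -0.5]
gripper_width: 0.002
t 3.9 board xy [0.0054 0.0498] z 0.0703 F [ 0.07 -0.08 -0.46] g 0.0021333443450109756
shift [ 0.0004  0.0002 -0.0007] yaw err -0.49124857642559944
```

View pics/scene2.png

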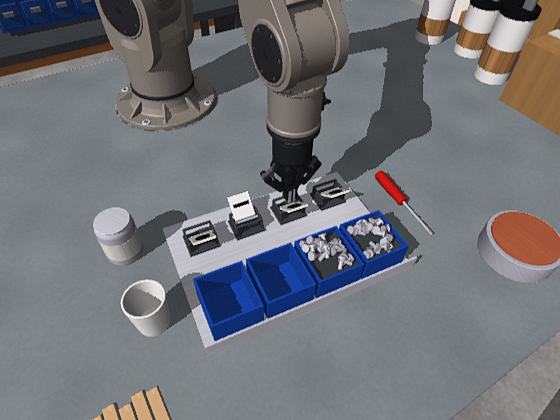

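Tag B has flipped at (290,207) and now matches tag A. I back off, rise, and go over behind the y≈-0.13 tag.

```bash
python3 -m inch '[[0,0.015,0,-0.005,0],[0,0.015,0,-0.045,0],[0,0.015,0,-0.09,0],[0,-0.01,-0.04,-0.1,0],[0,-0.03,-0.08,-0.1,0],[0,-0.05,-0.12,-0.1,0],[0,-0.065,-0.16,-0.1,0],[0,-0.075,-0.2,-0.1,0],[0,-0.075,-0.2,-0.1,0],[0,-0.075,-0.2,-0.1,0]]'
python3 - <<'E'
import h,cv2,numpy as np
h.rel(.08,-.15,.071)
for c in['scene','top']:
    cv2.imwrite(f'pics/{c}3.png',h.bot.camera(c)[:,:,::-1])
    for d in h.bot.pinpoint('edge_a',c)[:5]: print(c,round(d['p'],2),np.round(d['location'],3))
E
```

```text
t: 4.95
tcp_pos: [0.6031, -0.1384, 0.1701]
orientation: [[-0.993, 0.12, -0.001], [0.12, 0.993, -0.0], [0.001, -0.0, -1.0]]
contact_force: [-0.1, 0.0, 0.4]
gripper_width: -0.001
t 4.95 board xy [ 0.0778 -0.1517] z 0.1701 F [-0.07  0.03  0.42] g -0.00121591313879364
shift [-0.0023  0.0018  0.0991] yaw err -0.6012669149437647
scene 0.75 [ 0.493 -0.023  0.069]
scene 0.74 [0.592 0.065 0.064]
scene 0.71 [ 0.569 -0.135  0.063]
scene 0.47 [0.604 0.165 0.06 ]
top 0.93 [0.59  0.065 0.064]
top 0.84 [0.597 0.165 0.066]
top 0.65 [ 0.498 -0.024  0.066]
top 0.29 [ 0.526 -0.126  0.007]
```

View pics/scene3.png

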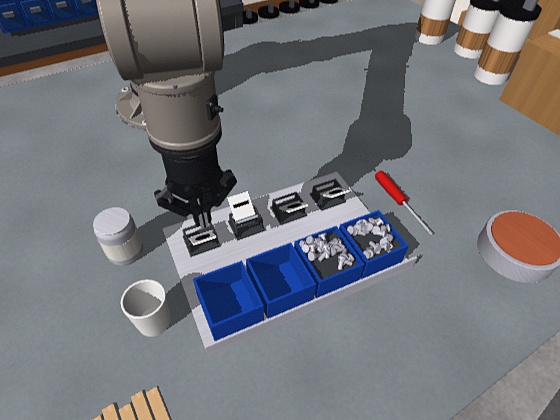

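Tag B's edge reads (0.591, 0.065), so it leans back. The fingers hang at (203,215) above the gap behind tag D, and I lower there.

```bash
python3 -m inch '[[0,-0.003,0.002,0,0],[0,-0.003,0.002,0.04,0],[0,-0.003,0.002,0.07,0],[0,-0.003,0.002,0.09,0],[0,-0.003,0.002,0.099,0],[0,-0.003,0.002,0.099,0]]'
python3 - <<'E'
import h,cv2,numpy as np
h.rel(-.005,-.15,.071)
for c in['scene']:
    cv2.imwrite(f'pics/{c}4.png',h.bot.camera(c)[:,:,::-1])
E
```

```text
t: 5.75
tcp_pos: [0.6065, -0.1352, 0.0705]
orientation: [[-0.993, 0.118, -0.002], [0.118, 0.993, 0.0], [0.002, -0.0, -1.0]]
contact_force: [-0.7, -0.3, 0.3]
gripper_width: 0.008
t 5.75 board xy [ 0.0808 -0.1482] z 0.0705 F [-0.7  -0.25  0.27] g 0.007994346040842384
shift [ 0.0858 -0.0024 -0.0004] yaw err -0.44184303063587343
```

View pics/scene4.png

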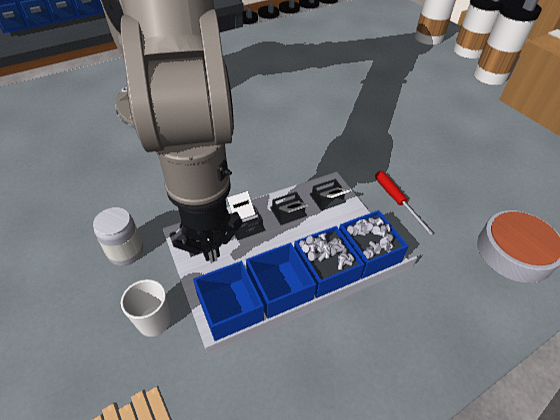

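The fingertips, at about (212,258), are behind tag D and clear of the bin. I push towards the robot, then back off and rise.

```bash
python3 -m inch '[[0,0.015,-0.002,0,0],[0,0.025,-0.002,0,0],[0,0.035,-0.002,0,0],[0,0.045,-0.002,0,0],[0,0.054,-0.002,0,0],[0,0.063,-0.002,0,0],[0,0.07,-0.002,0,0],[0,0.077,-0.002,0,0],[0,0.082,-0.002,0,0],[0,0.086,-0.002,0,0],[0,0.086,-0.002,0,0]]'
python3 -m inch '[[0,-0.015,0,-0.005,0],[0,-0.015,0,-0.045,0],[0,-0.015,0,-0.09,0],[0,-0.015,0,-0.14,0],[0,0.02,0.04,-0.18,0],[0,0.05,0.08,-0.2,0],[0,0.08,0.12,-0.2,0],[0,0.08,0.12,-0.2,0],[0,0.08,0.12,-0.2,0],[0,0.08,0.12,-0.2,0]]'
python3 - <<'E'
import h,cv2,numpy as np
h.rel(-.005,-.15,.071)
for c in['scene','top']:
    cv2.imwrite(f'pics/{c}5.png',h.bot.camera(c)[:,:,::-1])
    for n in['edge_a','tin','cup','driver']:
      for d in h.bot.pinpoint(n,c)[:5]: print(c,n,round(d['p'],2),np.round(d['location'],3))
E
```

```text
t: 6.9
tcp_pos: [0.5208, -0.1276, 0.0713]
orientation: [[-0.993, 0.118, -0.0], [0.118, 0.993, 0.0], [0.0, 0.0, -1.0]]
contact_force: [0.8, 0.5, -0.4]
gripper_width: 0.001
t: 7.9
tcp_pos: [0.4563, 0.0011, 0.2716]
orientation: [[-0.993, 0.118, 0.001], [0.118, 0.993, 0.0], [-0.001, 0.0, -1.0]]
contact_force: [-0.0, -1.2, 0.1]
gripper_width: -0.002
t 7.9 board xy [-0.0835 -0.0293] z 0.2716 F [-0.03 -1.2   0.11] g -0.00234145432846803
shift [-0.0793 -0.1202  0.2006] yaw err -0.4421224068952564
scene edge_a 0.7 [ 0.479 -0.123  0.063]
scene edge_a 0.65 [ 0.493 -0.022  0.065]
scene edge_a 0.57 [0.603 0.167 0.062]
scene tin 0.85 [ 0.467 -0.274  0.004]
scene cup 0.76 [ 0.641 -0.271  0.   ]
scene cup 0.39 [0.562 0.172 0.004]
scene driver 0.79 [ 0.663  0.308 -0.005]
scene driver 0.28 [ 0.542 -0.03   0.008]
top edge_a 0.66 [0.6   0.164 0.064]
top cup 0.73 [ 0.642 -0.271 -0.003]
top driver 0.94 [ 0.661  0.312 -0.001]
```

View pics/scene5.png

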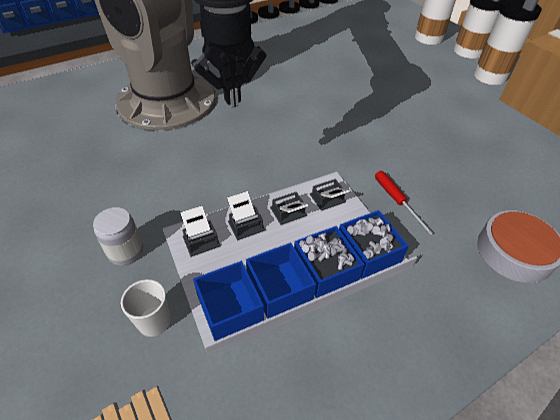

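View pics/top5.png

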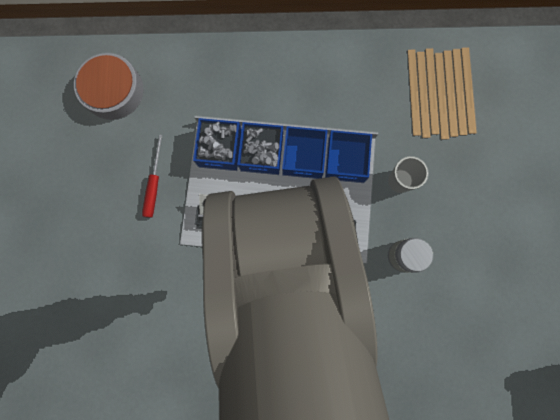

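The scene view shows tags C (240,205) and D (195,222) forward with the bar up, and tags B (290,207) and A (330,192) lying back. The can, the cup and the screwdriver have not moved, and the arm is clear, so I hand in.

```bash
python3 -c "
from bench import bot
s=bot.read_state();print(s['t'],max(map(abs,s['qd'])));print(bot.finish_job())"
```

```text
8.4 0.20168343538662986
the job is handed in; nothing more can be done
None
```

All four tags appear to be set as asked, and I handed the job in at 8.4 s. I gave no verdict of my own on the force limits beyond the wrist readings, and the hand-in itself reports none.

- **What I moved:** two tags were wrong. With the shut fingertips I pushed the tag of the full bin at y ≈ +0.07 back to show the disc, and the tag of the empty bin at y ≈ -0.13 forward to show the bar.
- **Tags, last scene picture:** both full bins' tags lie back and both empty bins' tags lie forward with the bar up. The detected edges agree: 0.603 for A, 0.493 for C and 0.479 for D (x, in m). Tag B was not detected in the last pictures. It had read 0.591, leaning back, after its own push, and the last picture looks the same.
- **Bystanders:** the can, cup and screwdriver were detected within about 5 mm of where they started, which is within the detector's noise.
- **Robot:** it ended well clear, with the fingers about 0.25 m above the table. The wrist read no more than about 1.2 N each time I checked.
- **Failed check:** the last top picture could not confirm tags B, C and D or the can, because the arm covered the three tags and the can was not detected there. For those I relied on the scene camera.

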